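# Slide the board mould home at the pouring end of the fence

## Robot

A 7-joint arm with a two-finger parallel gripper is mounted at the origin on a cart in front of the work surface, level with it; the furniture and walls round the work are solid. World frame = base frame: x ahead of the robot, y to its left, z up, the work surface at z = 0. Lengths are in mm, angles in rad, forces in N, time in s.
With the tool pointing down it reaches from about 425 to 1025 mm from the base axis. Payload 9.4 kg.
Tool frame: the origin (TCP) lies midway between the tips of the shut fingers; the grasp point (between the pads) lies behind it (robot.grasp_offset is the z of the grasp point in the tool frame, in mm); z points along the fingers, y is the line along which they close (so a half turn about z gives the same grasp; the last joint's range is limited). The gripper opens to 93 mm and grips with 3 to 60 N. Pads are 15 mm wide; open, the fingers measure 128 mm over their backs; the gripper's body (75 mm by 188 mm) begins 65 mm behind the grasp point.
Start: joints at [1.108, 0.599, -0.003, 1.599, 0.002, 0.943, -0.08], TCP at [272.808, -671.714, 218.618] pointing down, gripper open.
Joint ranges: [-2.57, 2.57], [-0.35, 1.97], [-1.29, 1.29], [0.11, 2.56], [-1.05, 4.19], [0.11, 1.86], [-2.63, 2.63]. Speed limits (rad/s): [2.22, 2.22, 3.01, 3.01, 3.14, 3.14, 3.14].

## Interface

Orientations are given as a unit quaternion [x, y, z, w].
In Python, from plant import robot, vision gives the robot as it stands.
- The arm moves only by the tool arm_command, never from a script. Its argument "series" is a list that holds one entry, the list of rows, each a list of 7 numbers: the shift along the tool's x, y, z in mm, then the turn, a rotation vector about the tool's x, y, z in rad, then the closure, from -1 (fully open) to 1 (shut). A call has 1 to 8 rows; each row is the pose to reach, as a shift and turn from the pose commanded when the call began, along the tool's axes at that moment; what a row does not reach only later rows make up. A row lasts 1/12 s, in which the tool goes at most 41.7 mm and 7.16 degrees, less where a joint would pass 70% of its speed; a pose out of reach is approached as far as the arm can. A call with a gripper value outside its range is refused whole. The fingers move at their own pace and stop on an object; "force" is the grip in N (left out, the last holds). Time passes only in rows, so rows that repeat a pose let the fingers close. It gives the time, the measured TCP pose, the force, the opening and the grip force at its end, in the units of the state.
- robot.observe(): the state, without advancing time (a new reading comes with each control period).
- vision.read_camera(name): name is "scene" or "top"; returns a dict with "img" (384x512x3 uint8, red, green, blue), "depth" (384x512 float32, mm along the optical axis (not along the pixel's ray), 0 where there is no reading), "vfov" (degrees; the focal length in pixels is half the picture's height over the tangent of half this angle, whatever the lens; pixels are square), "cx", "cy" (the principal point, pixels), "dist" ([k1, k2, p1, p2, k3] as OpenCV has them; the pictures are not rectified), "R" (3x3) and "t" (3): a world point X has camera coordinates R X + t. Camera axes: x right, y down, z forward; pixel columns grow to the right and rows downward; lengths in mm; the calibration is good to about 2 mm. A picture is of the moment at which its call begins.
- robot.close_job(): hands the job in; it is judged then, once.
Trained networks look in the newest picture that a camera, given by its name, has taken for a name from the list of things; names that differ only in an ending like _2 or _b are one class to them, and where a whole thing is asked for, a point or a joint stands for the part that bears it (a point fixed in the world has none). Each returns a list of dicts, best first, with "score" (0 to 1); they miss things now and then, are a little off and sometimes report something else, mostly with a low value. They report only what shows in the picture. A call takes as long as a camera call. They do not tell look-alikes from the thing itself.
- vision.masks_of(label, camera): "region" (384x512 bool, what is visible of it) and "box" ([left, top, right, bottom] in pixels, round what is visible of it).
The state is a dict: "time_s": time; "joint_positions": joint angles; "joint_velocities": joint speeds; "tau": joint torques, N m; "position": TCP position; "ee_rot": TCP orientation; "contact_force": force on the tool from outside, world axes, zero at the start; "torque": the same for the moment, N m; "width": opening from 0.0 (shut) to 1.0 (fully open); "grip_force": force on a finger pad.
Only numpy, scipy, OpenCV 4.12 (cv2) and the standard library are available. Lean on these libraries where they do the work, as an engineer would, in place of code of your own. Each camera call takes 0.05 s, during which the arm holds its last target. There are 200 camera calls.

## Task

Push the dark red board mould along the table until it lies flush against the long rail of the aluminium fence and hard up against the fence's end stop at the end where the orange mixing cup stands. It must stay flat on the table all the way, so push it only, never lift or tip it, and leave the cup, the tape roll, the vials and the dropper bottle where they stand.

Things in the scene. Friction and masses are not known exactly. Their poses are not given: they have to be found in the camera images.
- red_mould: the board mould: a flat square slab, 140 x 140 x 15 mm, nine dark red glitter squares in a white rim, 0.13 to 0.27 kg, loose on the table. It is one rigid body with a solid closed top. Origin at the centre of its underside, x and y along its sides, z up.
- fence: fixed aluminium fence, U-shaped from above, open to the robot, 16 mm high. Origin on the table, mid-length of the long rail's near face; x away from the robot through the rail (14 mm thick), y along it to the left. At each end a 14 mm thick stop reaches 100 mm towards the robot; the stops' inner faces are at y = +220 and -220 mm. The mould is home with its centre at x = -70, y = +150 or -150 mm.
- orange_cup: orange mixing cup, 84 mm across, 60 mm high, open at the top, loose, standing behind the long rail near one of its ends: it marks the end to push to (its y in the fence's frame is positive or negative, about 140 mm). Origin at the centre of its underside.
- tape_roll: roll of blue masking tape lying flat, 100 mm across, 24 mm high, loose, behind the long rail near the other end: leave it. Origin at the centre of its underside.
- vial_pink: small vial of pale pink glitter with a white cap, 27 mm across, 45 mm high, loose, near the robot on the right: leave it. Origin at the centre of its underside.
- vial_magenta: small vial of magenta glitter with a white cap, 27 mm across, 45 mm high, loose, on the right: leave it. Origin at the centre of its underside.
- dropper: teal dropper bottle with a black pointed cap, 25 mm across, 80 mm high, loose, near the robot on the left: leave it. Origin at the centre of its underside.
There are look-alikes about, which are no part of the job. What is meant by the orange_cup is not green, and is the smaller of those in its own colour.

How it is judged (in metres and radians):
At the end, for the whole second after the job is handed in: The red mould lies flat and still, within 4 mm of the long rail and within 4 mm of the end stop at the orange cup's end, its sides within 2 degrees of the rail's direction (x of red_mould in the frame of fence above -0.074 m and ((y of orange_cup in the frame of fence above 0 m and y of red_mould in the frame of fence above 0.146 m) or (y of orange_cup in the frame of fence below 0 m and y of red_mould in the frame of fence below -0.146 m)) and (angle between the x axis of red_mould and the x axis of fence, either way round below 0.035 rad or angle between the x axis of red_mould and the y axis of fence, either way round below 0.035 rad) and height (world z) of red_mould below 0.004 m and angle between red_mould's own z axis and vertical below 0.05 rad and linear speed of red_mould below 0.01 m/s); the robot touches nothing.
It fails at once if the mould is lifted (its centre more than 8 mm off the table) or tipped (more than 7 degrees) (height (world z) of red_mould above 0.008 m or angle between red_mould's own z axis and vertical above 0.12 rad).
It fails at once if the orange cup is displaced by more than 20 mm or knocked over (distance of orange_cup from where it was at the start of the episode above 0.02 m or angle between orange_cup's own z axis and vertical above 0.3 rad).
It fails at once if the tape roll is displaced by more than 20 mm or knocked over (distance of tape_roll from where it was at the start of the episode above 0.02 m or angle between tape_roll's own z axis and vertical above 0.3 rad).
It fails at once if a vial is displaced by more than 20 mm or knocked over (distance of any of vial_pink, vial_magenta from where it was at the start of the episode above 0.02 m or angle between any of vial_pink, vial_magenta's own z axis and vertical above 0.3 rad).
It fails at once if the dropper bottle is displaced by more than 20 mm or knocked over (distance of dropper from where it was at the start of the episode above 0.02 m or angle between dropper's own z axis and vertical above 0.3 rad).
It also fails if it takes over 45 s, if anything falls off the work surface, if the arm or the gripper's body presses on something with over 40 N, if the wrist force passes 120 N, or if a joint passes its speed limit or range.

## Working session

There is one attempt and no reset: what is moved stays moved. The work goes in short steps, Python scripts to look and compute and a tool call to move; the robot and the scene stay as the last step left them, time stands still between calls to the robot, and variables do not carry over. Pictures are saved under pics/ and viewed, at most 10 in all, crops included, and the job is handed in when it is done.

Besides the shell and the picture viewer there is one more tool, called after "Emit:" in YAML: its name, and indented under it one key for each argument. arm_command: Moves the arm, as the interface text tells. Its arguments: {"type":"object","properties":{"series":{"type":"array"},"force":{"type":"number"}},"required":["series"]}

```bash
mkdir -p pics; cat > h.py <<'E'
import numpy as np, cv2
from plant import robot, vision
def K(c):
    f=192/np.tan(np.radians(c["vfov"])/2); return np.array([[f,0,c["cx"]],[0,f,c["cy"]],[0,0,1]])
def world(c,uv,z):
    """pixels -> world on plane z"""
    n=cv2.undistortPoints(np.float64(uv).reshape(-1,1,2),K(c),np.float64(c["dist"]))[:,0]
    R=np.array(c["R"]);t=np.array(c["t"]).ravel()
    o=-R.T@t; d=np.c_[n,np.ones(len(n))]@R
    return o+d*((z-o[2])/d[:,2])[:,None]
def save(c,name,crop=None,s=1.5):
    im=c["img"][...,::-1]
    if crop: l,t,r,b=crop; im=im[t:b,l:r]
    cv2.imwrite("pics/"+name,cv2.resize(im,None,fx=s,fy=s,interpolation=cv2.INTER_CUBIC))
E
python3 - <<'E'
from h import *
H=dict(red_mould=15,fence=16,orange_cup=60,tape_roll=24,vial_pink=45,vial_magenta=45,dropper=80)
for n in("top","scene"):
    c=vision.read_camera(n); save(c,n+"0.png")
    for k,h in H.items():
        for m in vision.masks_of(k,n)[:4]:
            ys,xs=np.nonzero(m["region"]); b=m["box"]
            print(n,k,round(m["score"],2),[int(v) for v in b],world(c,[[xs.mean(),ys.mean()]],h)[0].round())
            if k=="red_mould" and m["score"]>.4:
                r=cv2.minAreaRect(np.c_[xs,ys].astype(np.float32)); print(world(c,cv2.boxPoints(r),15).round(1).tolist())
print(robot.observe(), robot.grasp_offset)
E
```

```text
top red_mould 0.65 [252, 168, 289, 207] [575. -94.  15.]
[[655.4, -33.9, 15.0], [637.8, -173.3, 15.0], [496.5, -153.1, 15.0], [513.7, -16.5, 15.0]]
top fence 0.78 [184, 147, 314, 199] [669. -28.  16.]
top orange_cup 0.78 [272, 122, 297, 146] [ 756. -168.   60.]
top orange_cup 0.64 [206, 175, 229, 199] [589.  96.  60.]
top orange_cup 0.62 [324, 169, 356, 203] [ 539. -347.   60.]
top tape_roll 0.79 [194, 141, 224, 161] [736. 116.  24.]
top vial_magenta 0.63 [368, 190, 381, 203] [ 478. -457.   45.]
top dropper 0.64 [143, 256, 154, 268] [360. 350.  80.]
scene fence 0.67 [175, 153, 279, 238] [657.  12.  16.]
scene orange_cup 0.96 [215, 142, 241, 171] [ 732. -144.   60.]
scene orange_cup 0.62 [210, 191, 236, 228] [568. 118.  60.]
scene orange_cup 0.59 [290, 131, 319, 169] [ 525. -329.   60.]
scene tape_roll 0.89 [162, 192, 197, 211] [731. 118.  24.]
scene vial_pink 0.57 [338, 166, 343, 177] [ 366. -298.   45.]
scene vial_magenta 0.57 [233, 173, 288, 202] [548. -51.  45.]
scene vial_magenta 0.52 [328, 140, 338, 151] [ 463. -434.   45.]
scene dropper 0.63 [231, 282, 242, 302] [334. 399.  80.]
{'time_s': 0.8, 'joint_positions': array([ 1.10824184,  0.59923247, -0.00249391,  1.59941083,  0.00177548,
        0.94290526, -0.07983556]), 'joint_velocities': array([-0.0004293 , -0.00062092, -0.0017302 ,  0.00128098,  0.00085276,
        0.00118662, -0.00089862]), 'tau': array([-5.27854390e-04, -7.64745927e+01,  1.49602510e+00, -2.52694345e+01,
       -5.24422503e-02,  1.03470316e-02,  7.22608183e-05]), 'position': array([ 272.84781516, -671.69340841,  218.66275432]), 'ee_rot': array([ 9.81450380e-01,  1.91716331e-01, -8.36227439e-06,  2.63579427e-05]), 'contact_force': array([ 0.21161137,  0.10648644, -0.96176791]), 'torque': array([-0.03645518,  0.060952  ,  0.01625103]), 'grip_force': 0.0, 'width': 0.9981031963045884} -18.8
```

View pics/top0.png

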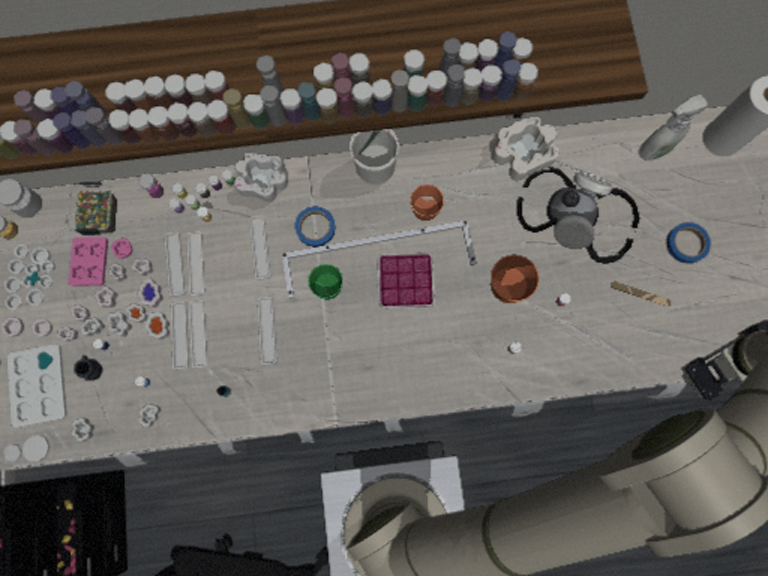

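View pics/scene0.png

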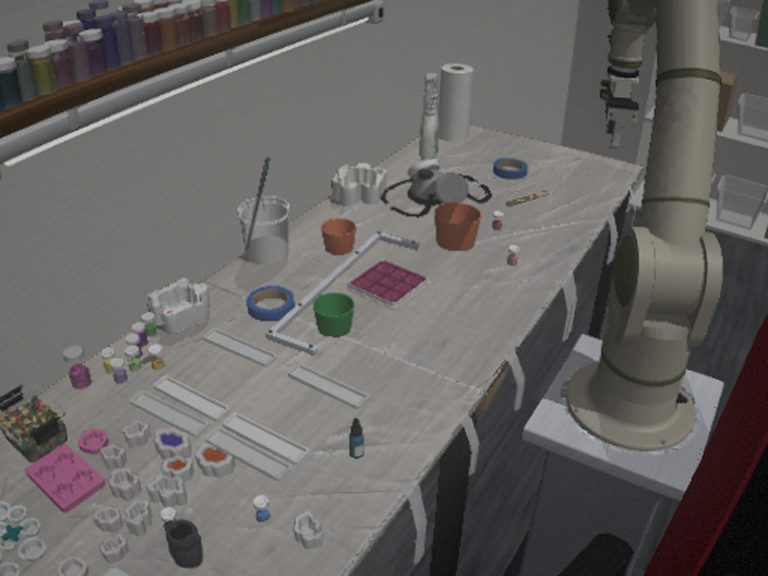

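Top view (display px, ×1.5): the mould is at (406,280). The small orange cup is at (427,202) behind the right end of the rail, with the larger orange look-alike at (514,278). A green cup stands inside the fence at (325,282), the tape is at (315,226) and the vials are at (564,299) and (515,348). The scene view agrees, so the target is the right-hand stop (y<0). Next I fit the fence and mould poses.

```bash
cat > fit.py <<'E'
from h import *
from scipy.optimize import minimize
def mk(pts,z): return np.c_[np.float64(pts),np.full(len(pts),z)]
FEN=[(-100,-234),(-100,-220),(0,-220),(0,220),(-100,220),(-100,234),(14,234),(14,-234)]
MOU=[(-70,-70),(70,-70),(70,70),(-70,70)]
FF=[[(0,-234),(14,-234),(14,234),(0,234)],[(-100,-234),(0,-234),(0,-220),(-100,-220)],[(-100,220),(0,220),(0,234),(-100,234)]]
def draw(c,polys,h,p,S=4):
    x,y,a=p; Rz=np.array([[np.cos(a),-np.sin(a)],[np.sin(a),np.cos(a)]])
    im=np.zeros((384*S,512*S),np.uint8)
    for q in polys:
        pts=np.vstack([mk(np.float64(q)@Rz.T+[x,y],z) for z in (0,h)])
        uv=cv2.projectPoints(pts,cv2.Rodrigues(np.array(c["R"]))[0],np.float64(c["t"]).ravel(),K(c),np.float64(c["dist"]))[0][:,0]
        hull=cv2.convexHull(uv.astype(np.float32))[:,0]
        cv2.fillConvexPoly(im,np.round(((hull+.5)*S-.5)*16).astype(np.int32),255,shift=4)
    return cv2.resize(im,(512,384),interpolation=cv2.INTER_AREA)/255.
def fit(c,mask,polys,h,p0):
    M=cv2.GaussianBlur(mask.astype(np.float32),(0,0),1)
    f=lambda p:((cv2.GaussianBlur(draw(c,polys,h,p),(0,0),1)-M)**2).sum()
    s=np.array([p0]+[np.add(p0,d) for d in([12,0,0],[0,12,0],[0,0,.06])])
    r=minimize(f,p0,method="Nelder-Mead",options=dict(initial_simplex=s,xatol=.02,fatol=.01,maxiter=250))
    return r.x,r.fun/mask.sum()
def best(name,cam):
    ms=vision.masks_of(name,cam); return ms[0]["region"] if ms else None
def mouldmask(c):
    """dark red squares + closed"""
    hsv=cv2.cvtColor(c["img"],cv2.COLOR_RGB2HSV); return hsv
E
python3 - <<'E'
from fit import *
for n in("top","scene"):
    c=vision.read_camera(n)
    for k,po,h,p0 in(("fence",FF,16,(690,-40,.13-.26)),("fence",FF,16,(690,-40,.13)),("red_mould",[MOU],15,(575,-94,-.13)),("red_mould",[MOU],15,(575,-94,0.1))):
        m=best(k,n)
        if m is not None: print(n,k,*fit(c,m,po,h,p0))
    # seeded colour segmentation of mould
    hsv=cv2.cvtColor(c["img"],cv2.COLOR_RGB2HSV); u=((hsv[...,0]>150)&(hsv[...,0]<179)&(hsv[...,1]>120)).astype(np.uint8)
    u=cv2.morphologyEx(u,cv2.MORPH_CLOSE,np.ones((5,5)));N,l,s,ce=cv2.connectedComponentsWithStats(u)
    for i in range(1,N):
        if s[i,4]>150:
            r=cv2.minAreaRect(np.argwhere(l==i)[:,::-1].astype(np.float32)); print(n,s[i],world(c,[ce[i]],15)[0].round(1)); q=world(c,cv2.boxPoints(r),15)[:,:2]; print(q.round(0).tolist())
E
```

```text
top fence [ 6.8440401e+02 -3.2977293e+01  5.9454310e-02] 0.01790119277237181
top fence [ 6.84609392e+02 -3.29068609e+01  5.87411361e-02] 0.017921769429322394
top red_mould [ 5.77990405e+02 -9.46087691e+01 -1.16544394e-01] 0.010183560832539497
top red_mould [ 5.77942461e+02 -9.45536728e+01 -1.14178628e-01] 0.0100795048851114
top [ 254  170   34   34 1080] [576.6 -95.6  15. ]
[[643.0, -40.0], [632.0, -163.0], [512.0, -150.0], [522.0, -29.0]]
top [ 38 358  26  26 257] [ 41.4 716.3  15. ]
[[64.0, 763.0], [81.0, 676.0], [11.0, 654.0], [-5.0, 740.0]]
scene fence [ 6.82945160e+02 -4.27051604e+01  5.98261584e-02] 0.014793482990658609
scene fence [ 6.82466959e+02 -4.30419112e+01  5.92256736e-02] 0.01475854527710945
scene red_mould [ 5.76636335e+02 -1.02491557e+02 -1.08341751e-01] 0.010538833398929387
scene red_mould [ 5.76524285e+02 -1.02350256e+02 -1.06094221e-01] 0.010724839598265317
scene [ 430  210   82  174 5096] [-186.4  100.6   15. ]
[[-126.0, 360.0], [-197.0, -426.0], [-326.0, -394.0], [-211.0, 367.0]]
```

Emit:
arm_command:
  series:
    - [[383,-455,0,0,0,0.327,-1],[383,-455,0,0,0,0.327,-1],[383,-455,0,0,0,0.327,-1],[383,-455,0,0,0,0.327,-1],[383,-455,0,0,0,0.327,-1],[383,-455,0,0,0,0.327,-1],[383,-455,0,0,0,0.327,-1],[383,-455,0,0,0,0.327,-1]]

```text
time_s: 1.97
position: [376.0, -352.8, 218.9]
ee_rot: [1.0, 0.029, 0.0, 0.0]
contact_force: [0.9, -0.2, 0.4]
width: 0.997
grip_force: 0.0
```

Emit:
arm_command:
  series:
    - [[95,-242,0,0,0,0,-1],[95,-242,0,0,0,0,-1],[95,-242,0,0,0,0,-1],[95,-242,0,0,0,0,-1],[95,-242,0,0,0,0,-1],[95,-242,0,0,0,0,-1],[95,-242,0,0,0,0,-1],[95,-242,0,0,0,0,-1]]

```text
time_s: 2.63
position: [457.6, -104.1, 218.8]
ee_rot: [0.999, 0.033, 0.0, -0.0]
contact_force: [-0.3, -1.1, -0.1]
width: 0.998
grip_force: 0.0
```

Emit:
arm_command:
  series:
    - [[0,0,40,0,0,0,-1],[0,0,80,0,0,0,-1],[0,0,120,0,0,0,-1],[0,0,160,0,0,0,-1],[0,0,185,0,0,0,-1],[0,0,200,0,0,0,-1],[0,0,211,0,0,0,-1],[0,0,211,0,0,0,-1]]

```text
time_s: 3.3
position: [455.1, -109.0, 5.6]
ee_rot: [1.0, 0.029, -0.002, 0.0]
contact_force: [0.7, -0.4, -0.7]
width: 1.002
grip_force: 0.0
```

```bash
cat > look.py <<'E'
from fit import *
import sys
o=robot.observe(); q=o["ee_rot"]; F=np.array([683.5,-37,.059])
def infence(p):
    c,s=np.cos(F[2]),np.sin(F[2]); d=np.subtract(p[:2],F[:2]); return np.array([d@[c,s],d@[-s,c]])
print("t",o["time_s"],"tcp fence",infence(o["position"]).round(1),"z",round(o["position"][2],1),"yaw",round(2*np.arctan2(q[1],q[0])-F[2],3))
for n,G in(("top",(684.5,-32.9,.0592)),("scene",(682.7,-42.9,.0595))):
    c=vision.read_camera(n); save(c,sys.argv[1]+n+".png",(200,120,360,240) if n=="top" else (130,100,340,260),4.5 if n=="top" else 3.5)
    F=np.array(G); ms=vision.masks_of("red_mould",n)
    for m in ms[:1]:
        ys,xs=np.nonzero(m["region"]); w=world(c,[[xs.mean(),ys.mean()]],8)[0]
        p,r=fit(c,m["region"],[MOU],15,(w[0],w[1],F[2])); print(n,infence(p).round(1),round(p[2]-F[2],3),"res",round(r,4))
E
python3 look.py a
```

```text
t 3.3 tcp fence [-232.2  -58.4] z 5.6 yaw -0.002
scene [-109.1  -52.4] -0.174 res 0.1015
```

Emit:
arm_command:
  series:
    - [[15,0,0,0,0,0,-1],[28,0,0,0,0,0,-1],[38,0,0,0,0,0,-1],[46,0,0,0,0,0,-1],[53,0,0,0,0,0,-1],[60,0,0,0,0,0,-1],[66,0,0,0,0,0,-1],[72,0,0,0,0,0,-1]]

```text
time_s: 4.17
position: [527.8, -103.1, 7.6]
ee_rot: [1.0, 0.03, -0.001, -0.0]
contact_force: [-3.5, -0.5, 2.9]
width: 0.999
grip_force: 1.8
```

```bash
python3 look.py b
```

```text
t 4.1667 tcp fence [-159.4  -56.8] z 7.6 yaw 0.0
scene [-75.6 -40.3] 0.009 res 0.2452
```

Emit:
arm_command:
  series:
    - [[3,0,0,0,0,0,-1],[5,0,0,0,0,0,-1],[7,0,0,0,0,0,-1],[9,0,0,0,0,0,-1],[10,0,0,0,0,0,-1]]

```text
time_s: 4.78
position: [535.1, -102.8, 7.4]
ee_rot: [1.0, 0.029, -0.003, -0.0]
contact_force: [-9.4, -1.8, 8.9]
width: 1.001
grip_force: 5.3
```

View pics/bscene.png

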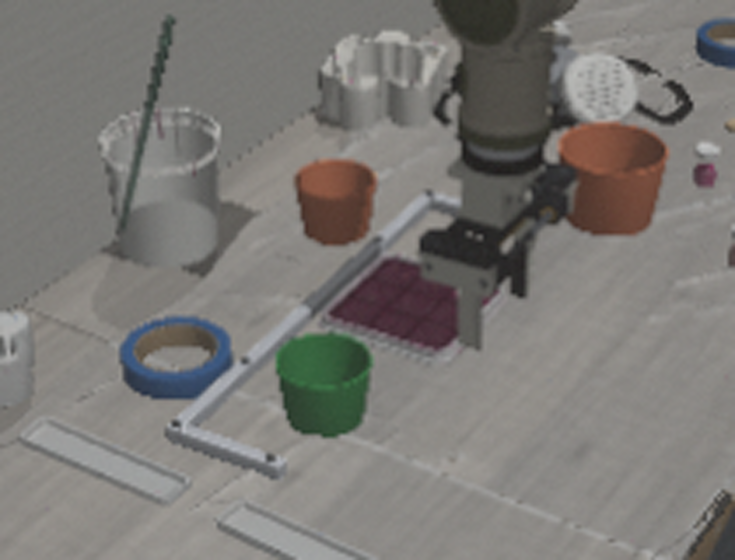

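The scene view shows the fingers at the near edge of the mould, at about (480,320), with the mould close to the rail. I push on until it meets firm resistance.

Emit:
arm_command:
  series:
    - [[2,0,0,0,0,0,-1],[4,0,0,0,0,0,-1],[5,0,0,0,0,0,-1],[6,0,0,0,0,0,-1]]

```text
time_s: 5.12
position: [535.1, -102.7, 7.2]
ee_rot: [1.0, 0.029, -0.008, -0.0]
contact_force: [-23.0, -1.3, 21.9]
width: 1.0
grip_force: 11.9
```

Emit:
arm_command:
  series:
    - [[-10,0,0,0,0,0,-1],[-30,0,0,0,0,0,-1],[-60,0,-10,0,0,0,-1],[-60,0,-50,0,0,0,-1],[-60,0,-90,0,0,0,-1],[-60,0,-130,0,0,0,-1],[-60,0,-150,0,0,0,-1],[-60,0,-150,0,0,0,-1]]

```text
time_s: 5.78
position: [487.2, -106.3, 162.2]
ee_rot: [1.0, 0.029, 0.005, 0.001]
contact_force: [-0.0, -0.6, 0.0]
width: 1.001
grip_force: 0.0
```

```bash
python3 look.py c
```

```text
t 5.7833 tcp fence [-200.   -57.6] z 162.2 yaw -0.001
top [-40.4 -39.2] -0.063 res 1.8472
scene [-72.3 -42.3] 0.016 res 0.0172
```

```bash
python3 -c "
from plant import robot;print(robot.observe()['joint_positions'].round(2))"
```

```text
[ 0.1   0.42  0.    2.18 -0.    0.54 -1.41]
```

View pics/cscene.png

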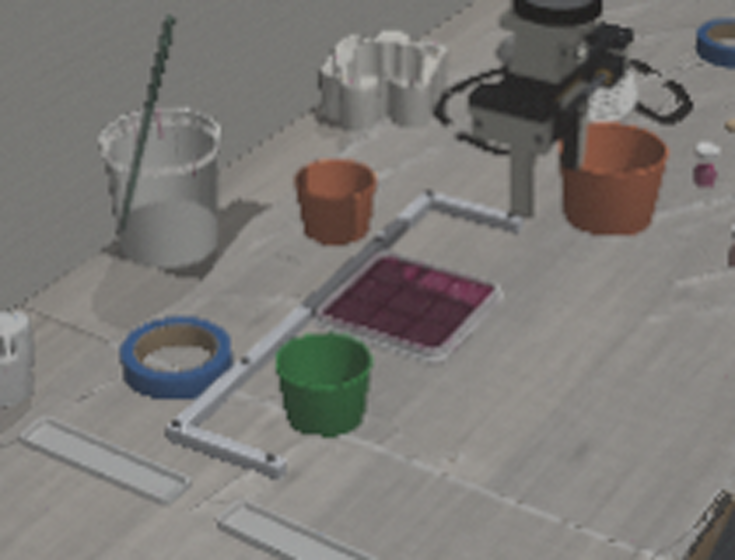

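The scene view shows the mould flush along the rail, at about (410,305). Its left side is free, with a gap before the green cup at (325,380). Next I turn the tool by 90° into that gap and push along the rail.

Emit:
arm_command:
  series:
    - [[130,-116,0,0,0,-1.571,-0.2],[130,-116,0,0,0,-1.571,-0.2],[130,-116,0,0,0,-1.571,-0.2],[130,-116,0,0,0,-1.571,-0.2],[130,-116,0,0,0,-1.571,-0.2],[130,-116,0,0,0,-1.571,-0.2],[130,-116,0,0,0,-1.571,-0.2],[130,-116,0,0,0,-1.571,-0.2]]

```text
time_s: 6.65
position: [606.6, 18.2, 155.2]
ee_rot: [0.861, 0.508, -0.001, -0.001]
contact_force: [-0.3, -0.7, 0.4]
width: 0.601
grip_force: 0.0
```

```bash
cat > st.py <<'E'
from h import *
o=robot.observe(); q=o["ee_rot"]; F=np.array([683.5,-37,.059]); c,s=np.cos(F[2]),np.sin(F[2]); d=o["position"][:2]-F[:2]
print("t",o["time_s"],"fence",round(d@[c,s],1),round(d@[-s,c],1),"z",round(o["position"][2],1),"yaw",round(2*np.arctan2(q[1],q[0])-F[2],3),o["joint_positions"].round(2),"w",o["width"],"f",o["contact_force"].round(1))
E
python3 st.py
```

```text
t 6.65 fence -73.5 59.6 z 155.2 yaw 1.007 [ 0.06  0.55 -0.27  1.92  0.22  0.7  -0.84] w 0.6014933084708799 f [-0.3 -0.7  0.4]
```

Emit:
arm_command:
  series:
    - [[0,0,0,0,0,-0.564,-0.2],[0,0,0,0,0,-0.564,-0.2],[0,0,0,0,0,-0.564,-0.2],[0,0,0,0,0,-0.564,-0.2],[0,0,0,0,0,-0.564,-0.2],[0,0,0,0,0,-0.564,-0.2],[0,0,0,0,0,-0.564,-0.2]]

```text
time_s: 7.23
position: [606.7, 17.5, 155.9]
ee_rot: [0.689, 0.724, -0.001, -0.001]
contact_force: [-0.2, 0.4, 0.7]
width: 0.601
grip_force: 0.0
```

```bash
python3 st.py
```

```text
t 7.2333 fence -73.5 59.0 z 155.9 yaw 1.561 [ 0.17  0.57 -0.43  1.91  0.34  0.74 -0.41] w 0.6008729719792195 f [-0.2  0.4  0.7]
```

Now descend (149 mm) with the yaw corrected slightly, then push along −x of the tool.

Emit:
arm_command:
  series:
    - [[0,0,40,0,0,-0.01,-0.2],[0,0,80,0,0,-0.01,-0.2],[0,0,115,0,0,-0.01,-0.2],[0,0,135,0,0,-0.01,-0.2],[0,0,147,0,0,-0.01,-0.2],[0,0,149,0,0,-0.01,-0.2],[0,0,149,0,0,-0.01,-0.2]]

```text
time_s: 7.82
position: [607.1, 17.9, 8.1]
ee_rot: [0.685, 0.728, -0.0, -0.0]
contact_force: [1.0, -0.4, 0.1]
width: 0.598
grip_force: 0.0
```

```bash
python3 st.py
```

```text
t 7.8167 fence -73.1 59.3 z 8.1 yaw 1.573 [ 0.07  0.76 -0.3   2.    0.48  0.45 -0.52] w 0.5975059406608257 f [ 1.  -0.4  0.1]
```

Emit:
arm_command:
  series:
    - [[-12,0,2,0,0,0,-0.2],[-20,0,2,0,0,0,-0.2],[-28,0,2,0,0,0,-0.2],[-36,0,2,0,0,0,-0.2],[-44,0,2,0,0,0,-0.2],[-52,0,2,0,0,0,-0.2],[-60,0,2,0,0,0,-0.2],[-66,0,2,0,0,0,-0.2]]

```text
time_s: 8.48
position: [611.7, -49.5, 6.9]
ee_rot: [0.685, 0.729, 0.0, 0.0]
contact_force: [-0.5, 3.4, 3.1]
width: 0.602
grip_force: 1.8
```

```bash
python3 st.py; python3 look.py d
```

```text
t 8.4833 fence -72.5 -8.3 z 6.9 yaw 1.573 [ 0.19  0.77 -0.31  1.98  0.5   0.46 -0.43] w 0.601667109567943 f [-0.5  3.4  3.1]
t 8.4833 tcp fence [-72.5  -8.3] z 6.9 yaw 1.573
scene [-73.  -89.6] 0.062 res 0.7412
```

Emit:
arm_command:
  series:
    - [[-8,0,1,0,0,0,-0.2],[-16,0,1,0,0,0,-0.2],[-24,0,1,0,0,0,-0.2],[-32,0,1,0,0,0,-0.2],[-38,0,1,0,0,0,-0.2],[-43,0,1,0,0,0,-0.2],[-48,0,1,0,0,0,-0.2],[-52,0,1,0,0,0,-0.2]]

```text
time_s: 9.35
position: [614.4, -101.1, 5.5]
ee_rot: [0.685, 0.729, -0.0, -0.0]
contact_force: [0.3, 0.8, -0.6]
width: 0.598
grip_force: 0.5
```

```bash
python3 st.py
```

```text
t 9.35 fence -72.8 -59.9 z 5.5 yaw 1.573 [ 0.29  0.78 -0.33  1.96  0.51  0.48 -0.35] w 0.5978469211936566 f [ 0.3  0.8 -0.6]
```

Emit:
arm_command:
  series:
    - [[-3,0,0,0,0,0,-0.2],[-6,0,0,0,0,0,-0.2],[-8,0,0,0,0,0,-0.2],[-10,0,0,0,0,0,-0.2],[-11,0,0,0,0,0,-0.2],[-12,0,0,0,0,0,-0.2]]

```text
time_s: 9.85
position: [615.3, -110.0, 5.6]
ee_rot: [0.684, 0.729, 0.001, -0.001]
contact_force: [-1.3, 9.1, -0.1]
width: 0.601
grip_force: 4.5
```

```bash
python3 st.py
```

```text
t 9.85 fence -72.4 -68.9 z 5.6 yaw 1.575 [ 0.3   0.78 -0.33  1.96  0.51  0.49 -0.33] w 0.6011242779596054 f [-1.3  9.1 -0.1]
```

Emit:
arm_command:
  series:
    - [[-2,0,0,0,0,0,-0.2],[-4,0,0,0,0,0,-0.2],[-6,0,0,0,0,0,-0.2],[-6,0,0,0,0,0,-0.2]]

```text
time_s: 10.18
position: [615.4, -110.2, 5.7]
ee_rot: [0.683, 0.73, 0.003, -0.003]
contact_force: [-3.8, 21.7, 2.7]
width: 0.603
grip_force: 10.8
```

Emit:
arm_command:
  series:
    - [[10,0,0,0,0,0,-0.2],[30,0,0,0,0,0,-0.2],[50,0,-20,0,0,0,-0.2],[50,0,-60,0,0,0,-0.2],[50,0,-100,0,0,0,-0.2],[50,0,-140,0,0,0,-0.2],[50,0,-180,0,0,0,-0.2],[50,0,-180,0,0,0,-0.2]]

```text
time_s: 10.85
position: [616.2, -68.1, 193.3]
ee_rot: [0.685, 0.729, 0.003, 0.004]
contact_force: [1.3, 0.4, 0.1]
width: 0.602
grip_force: 0.0
```

```bash
python3 look.py e
```

```text
t 10.85 tcp fence [-69.  -27.1] z 193.3 yaw 1.574
scene [ -72.1 -150.6] 0.023 res 0.0242
```

View pics/escene.png

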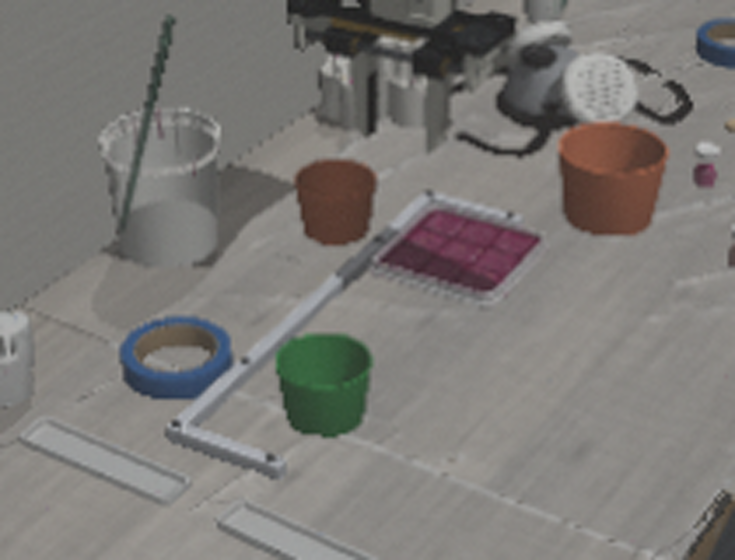

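The mould sits in the corner at about (460,250), and the cup, tape and green cup are unmoved. The fit shows a small residual angle (0.023), so one more gentle push against the rail, with the fingers shut, will make sure of it.

Emit:
arm_command:
  series:
    - [[-30,-33,0,0,0,0,1],[-60,-66,0,0,0,0,1],[-90,-98,0,0,0,0,1],[-121,-131,0,0,0,0,1],[-121,-131,0,0,0,0,1],[-121,-131,0,0,0,0,1],[-121,-131,0,0,0,0,1],[-121,-131,0,0,0,0,1]]

```text
time_s: 11.72
position: [490.2, -195.9, 185.0]
ee_rot: [0.684, 0.729, 0.0, -0.0]
contact_force: [0.7, 0.7, 0.5]
width: 0.078
grip_force: 0.0
```

```bash
python3 st.py
```

```text
t 11.7167 fence -202.3 -147.2 z 185.0 yaw 1.575 [ 0.64  0.45 -0.5   2.06  0.33  0.71 -0.01] w 0.07764136153831233 f [0.7 0.7 0.5]
```

Emit:
arm_command:
  series:
    - [[0,0,40,0,0,0,1],[0,0,80,0,0,0,1],[0,0,120,0,0,0,1],[0,0,150,0,0,0,1],[0,0,170,0,0,0,1],[0,0,178,0,0,0,1],[0,0,178,0,0,0,1],[0,0,178,0,0,0,1]]

```text
time_s: 12.38
position: [490.2, -196.0, 7.7]
ee_rot: [0.684, 0.729, 0.0, -0.0]
contact_force: [0.3, -1.0, 0.7]
width: 0.007
grip_force: 0.0
```

Emit:
arm_command:
  series:
    - [[0,8,0,0,0,0,1],[0,14,0,0,0,0,1],[0,20,0,0,0,0,1],[0,24,0,0,0,0,1],[0,28,0,0,0,0,1],[0,31,0,0,0,0,1],[0,34,0,0,0,0,1],[0,36,0,0,0,0,1]]

```text
time_s: 13.05
position: [525.6, -194.9, 7.6]
ee_rot: [0.685, 0.729, 0.0, 0.0]
contact_force: [0.9, -0.7, 0.5]
width: 0.005
grip_force: 0.0
```

```bash
python3 st.py
```

```text
t 13.05 fence -167.0 -148.3 z 7.6 yaw 1.574 [ 0.45  0.73 -0.29  2.11  0.55  0.37 -0.22] w 0.004885557902025257 f [ 0.9 -0.7  0.5]
```

Emit:
arm_command:
  series:
    - [[0,3,0,0,0,0,1],[0,6,0,0,0,0,1],[0,8,0,0,0,0,1],[0,10,0,0,0,0,1],[0,12,0,0,0,0,1],[0,14,0,0,0,0,1],[0,15,0,0,0,0,1]]

```text
time_s: 13.63
position: [537.3, -194.1, 7.3]
ee_rot: [0.685, 0.729, -0.002, -0.002]
contact_force: [-9.8, 0.8, 7.6]
width: 0.0
grip_force: 5.9
```

```bash
python3 st.py
```

```text
t 13.6333 fence -155.2 -148.2 z 7.3 yaw 1.573 [ 0.45  0.74 -0.3   2.08  0.54  0.4  -0.22] w 0.0003701730365953945 f [-9.8  0.8  7.6]
```

Emit:
arm_command:
  series:
    - [[0,2,0,0,0,0,1],[0,3,0,0,0,0,1],[0,4,0,0,0,0,1],[0,4,0,0,0,0,1]]

```text
time_s: 13.97
position: [537.4, -194.2, 7.1]
ee_rot: [0.685, 0.728, -0.005, -0.004]
contact_force: [-16.4, 1.2, 14.9]
width: 0.005
grip_force: 10.8
```

Emit:
arm_command:
  series:
    - [[0,-15,0,0,0,0,1],[0,-40,0,0,0,0,1],[0,-50,-20,0,0,0,1],[0,-50,-60,0,0,0,1],[0,-50,-100,0,0,0,1],[0,-50,-140,0,0,0,1],[0,-50,-180,0,0,0,1],[0,-50,-180,0,0,0,1]]

```text
time_s: 14.63
position: [497.6, -197.3, 194.5]
ee_rot: [0.685, 0.729, 0.002, 0.005]
contact_force: [0.6, -0.2, 0.3]
width: 0.004
grip_force: 0.0
```

```bash
python3 look.py f
```

```text
t 14.6333 tcp fence [-195.1 -149.1] z 194.5 yaw 1.574
top [ -70.4 -119.3] 0.059 res 0.6731
scene [ -73.  -151.8] 0.029 res 0.027
```

View pics/fscene.png

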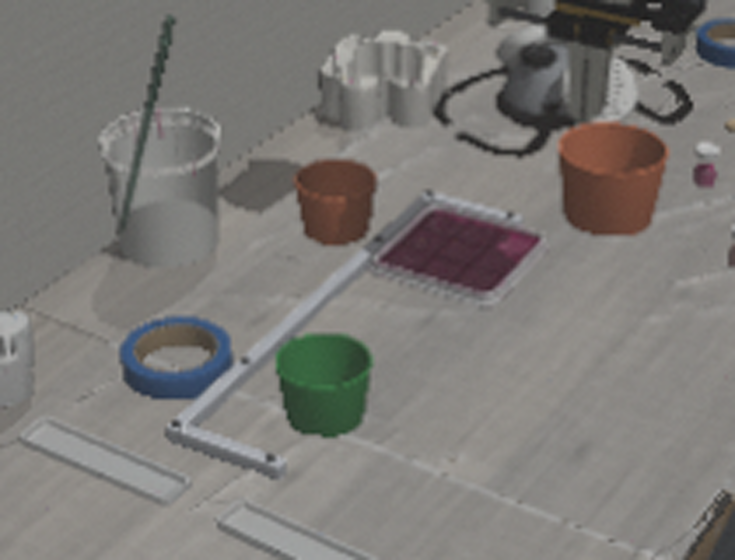

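Both pushes met firm resistance. I move the arm aside for one unobstructed check from above.

Emit:
arm_command:
  series:
    - [[-300,-60,-20,0,0,0,1],[-300,-60,-20,0,0,0,1],[-300,-60,-20,0,0,0,1],[-300,-60,-20,0,0,0,1],[-300,-60,-20,0,0,0,1],[-300,-60,-20,0,0,0,1],[-300,-60,-20,0,0,0,1],[-300,-60,-20,0,0,0,1]]

```text
time_s: 15.5
position: [449.7, -506.3, 204.9]
ee_rot: [0.687, 0.727, -0.001, -0.001]
contact_force: [0.2, -0.6, 0.4]
width: 0.004
grip_force: 0.0
```

```bash
python3 look.py g; python3 - <<'E'
from fit import *
for n in("top","scene"):
    c=vision.read_camera(n)
    m=best("fence",n); print(n,"fence",fit(c,m,FF,16,(684,-38,.059)) if m is not None else None)
E
```

```text
t 15.5 tcp fence [-261.1 -454.7] z 204.9 yaw 1.568
scene [ -72.4 -151.4] 0.031 res 0.0312
top fence None
scene fence (array([ 6.83825504e+02, -4.15783628e+01,  6.68784203e-02]), np.float64(0.08762929804168479))
```

View pics/gtop.png

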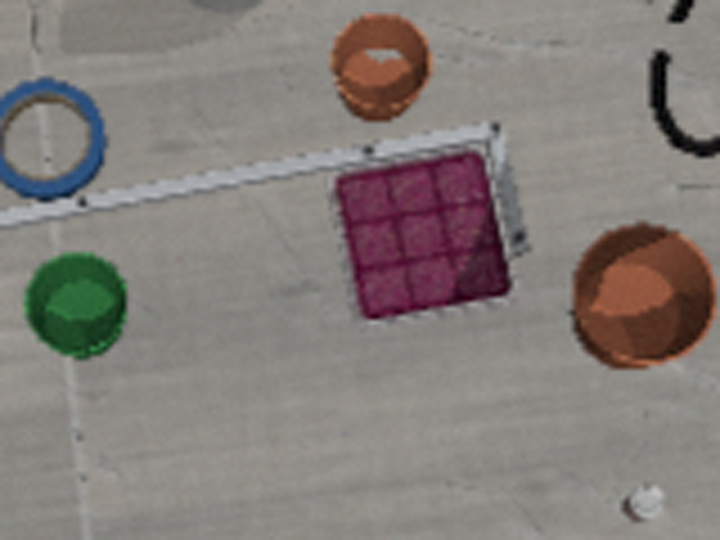

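The top view shows the mould tight in the corner, at about (423,235), parallel to the rail by eye. The cup is at (380,65) and the tape at (45,140), both unmoved. A quick numeric check of the angle:

```bash
python3 - <<'E'
from fit import *
c=vision.read_camera("top")
hsv=cv2.cvtColor(c["img"],cv2.COLOR_RGB2HSV); u=((hsv[...,0]>150)&(hsv[...,0]<179)&(hsv[...,1]>100)).astype(np.uint8)
u[:,:265]=0;u[:,325:]=0;u[:145]=0;u[205:]=0
u=cv2.morphologyEx(u,cv2.MORPH_CLOSE,np.ones((5,5)))
best=min((fit(c,u>0,[[(-s,-s),(s,-s),(s,s),(-s,s)]],15,(615,-190,.06))+(s,) for s in(60,62,64,66)),key=lambda r:r[1])
p=best[0]; G=(684.5,-32.9,.0592); d=p[:2]-G[:2]; cc,s=np.cos(G[2]),np.sin(G[2]); print(best,d@[cc,s],d@[-s,cc],p[2]-G[2])
E
```

```text
(array([ 6.23288194e+02, -1.88269805e+02,  5.27997434e-02]), np.float64(0.0016911699803236055), 60) -70.29709576813958 -151.47600459625235 -0.006400256616725039
```

Relative pose is (-70.3, -151.5) mm with -0.006 rad, so the mould is home.

```bash
python3 -c "
from plant import robot;print(robot.close_job())"
```

```text
the job is handed in; nothing more can be done
None
```

I pushed the red mould flat into the corner at the orange cup's end and handed the job in after about 16 s. The last top-camera fit put it at x = -70 mm, y = -151 mm and -0.006 rad in the fence frame. The final pictures showed the cup and tape roll unmoved; the dropper and vials were not re-measured, and no verdict came back.

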